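Fit the sound sieve top to the sugar shaker and lift off its dust cap

TASK

The two washed sugar-shaker tops on the chopping board are each a steel sieve lid with a black dust cap loosely over it; the dot on the cap says whether the mesh is sound (green) or torn (red). Set the red-dotted top, cap and all, upright on the blue saucer without dropping it, and fit the green-dotted top, cap and all, fully down into the open steel shaker and let go of it. Then lift the green-dotted cap straight off on its own, leaving the sieve lid seated and the shaker where it stands, and finish while still holding the cap well clear above it, ready to dust.

Things in the scene. Friction and masses are not known exactly. Their poses are not given: they have to be found in the camera images.
- shaker: open round steel beaker (0.2 to 0.4 kg, loose), 58 mm outside diameter, 52 mm inside, 66 mm high; origin at the centre of its underside, z up. It has no lid at the start. A seated sieve lid has its origin 52 mm above this origin
- sieve_green: steel inner lid of the good top (90 g), upright on the board. From its origin (centre of underside) up: plug 49 mm diameter, foot stepped in to 43 mm, 0-14 mm; knurled grip collar 60 mm diameter, 14-30 mm; neck 44 mm, 30-40 mm; mesh dome to 43 mm. Grip it by the collar; the plug goes into the shaker's mouth (1.5 mm free all round) until the collar rests on the rim. Any yaw will do
- cap_green: black plastic dust cap (35 g) with a green 30 mm dot on top; 52 mm outside diameter, 24 mm high, hollow below (47 mm inside, 21 mm deep). Origin at the centre of its lower edge. It sits loosely over the neck of sieve_green on top of the collar, its origin 30 mm above the sieve's, 4 mm narrower all round than the collar; lifts straight off, nothing latches
- sieve_red: inner lid of the rejected top, the same size and make as sieve_green
- cap_red: black dust cap as cap_green but with a red 30 mm dot; sits over sieve_red
- saucer: blue round saucer, loose, 134 mm across the rim, 14 mm high, flat inner floor about 90 mm across and 5 mm above its underside; origin at the centre of its underside
- board: wooden chopping board, fixed, 220 mm (its x) by 340 mm (its y), 22 mm thick; origin at the centre of its underside. The two tops stand on it, either one on either side, at least 110 mm apart centre to centre. Wall cabinets hang over the back of the worktop (underside at z 0.62, from x 0.61 on): keep lifts low
- white_ramekin: white ribbed ramekin, 90 mm across, 42 mm high, behind the board; bystander, leave alone; origin at the centre of its underside
- spice_jar: spice jar with a yellow cap, 44 mm across, 100 mm high, behind the board; bystander, leave alone; origin at the centre of its underside
- mug: plain white mug, 86 mm across, 101 mm high, behind the board; bystander, leave alone; origin near the centre of its underside
Things that resemble listed ones, but are neither listed nor needed, are in the scene too. What is shaped like the sieve_green but purple is not meant.

How it is judged:
On the way:
1. the green-dotted top is fully seated in the shaker with its cap still on, and has been let go (z of sieve_green in the frame of shaker between 0.048 and 0.055 m and horizontal distance between sieve_green and shaker below 0.005 m and angle between the z axis of sieve_green and the z axis of shaker, either way round below 0.06 rad and z of cap_green in the frame of sieve_green below 0.033 m and horizontal distance between cap_green and sieve_green below 0.005 m and angle between shaker's own z axis and vertical below 0.06 rad and contact force between the fingers and sieve_green below 0.05 N and contact force between the fingers and cap_green below 0.05 N), for 0.2 s.
At the end, for the whole second after the job is handed in: Sieve lid seated in the upright shaker (within 4 mm in height, 5 mm off axis), shaker moved under 40 mm; green cap still in the grip, at least 30 mm above the collar, touching neither; red top, cap on, upright on the saucer within 30 mm of its centre, let go (z of sieve_green in the frame of shaker between 0.048 and 0.055 m and horizontal distance between sieve_green and shaker below 0.005 m and angle between the z axis of sieve_green and the z axis of shaker, either way round below 0.06 rad and angle between shaker's own z axis and vertical below 0.06 rad and height (world z) of each of shaker, saucer below 0.004 m and distance of shaker from where it was at the start of the episode below 0.04 m and contact force between each of the arm, cap_green and sieve_green below 0.05 N and z of cap_green in the frame of sieve_green above 0.06 m and contact force between the fingers and cap_green above 1 N and contact force between cap_green and shaker below 0.05 N and angle between cap_green's own z axis and vertical below 0.5 rad and linear speed of cap_green below 0.03 m/s and horizontal distance between sieve_red and saucer below 0.03 m and z of sieve_red in the frame of saucer below 0.009 m and angle between sieve_red's own z axis and vertical below 0.1 rad and linear speed of sieve_red below 0.02 m/s and z of cap_red in the frame of sieve_red below 0.033 m and horizontal distance between cap_red and sieve_red below 0.005 m and contact force between the arm and sieve_red below 0.05 N); the arm keeps its last pose, push and grip.
It fails at once if the green cap is raised (over 8 mm) while its sieve lid is not seated in the shaker (z of cap_green in the frame of sieve_green above 0.038 m and (z of sieve_green in the frame of shaker above 0.057 m or horizontal distance between sieve_green and shaker above 0.006 m)).
It fails at once if the sieve lid is gripped or pushed while the green cap is off it (z of cap_green in the frame of sieve_green above 0.038 m and contact force between the fingers and sieve_green above 2 N).
It fails at once if a top is dropped (falls free faster than 0.6 m/s) ((linear speed of sieve_red above 0.6 m/s and contact force between the fingers and sieve_red below 0.05 N) or (linear speed of sieve_green above 0.6 m/s and contact force between the fingers and sieve_green below 0.05 N)).
It fails at once if the shaker is knocked over (angle between shaker's own z axis and vertical above 0.4 rad).
It fails at once if a bystander (ramekin, spice jar, mug) is moved by more than 25 mm (distance of any of white_ramekin, spice_jar, mug from where it was at the start of the episode above 0.025 m).
It also fails if it takes over 51 s, if anything falls off the work surface, if the arm or the gripper's body presses on something with over 40 N, if the wrist force passes 120 N, or if a joint passes its speed limit or range.

ROBOT

A 6-joint arm with a two-finger parallel gripper is mounted at the origin on a cart in front of the work surface, level with it; the furniture and walls round the work are solid. World frame = base frame: x ahead of the robot, y to its left, z up, the work surface at z = 0. Lengths are in m, angles in rad, forces in N, time in s.
With the tool pointing down it reaches from about 0.3 to 0.875 m from the base axis. Payload 6.4 kg.
Tool frame: the origin (TCP) lies between the finger pads; the fingertips stand 8 mm ahead of it and the grasp point (between the pads) lies 11 mm behind it (ctrl.finger_overhang is the distance from the TCP to the fingertips, in m); z points along the fingers, y is the line along which they close (so a half turn about z gives the same grasp; the last joint's range is limited). The gripper opens to 85 mm and grips with 20 to 120 N. Pads are 22 mm wide; open, the fingers measure 114 mm over their backs; the gripper's body (76 mm by 85 mm) begins 54 mm behind the grasp point. The pads swing forward as they close: fully open they stand 13 mm farther back than shut.
Start: joints at [0.943, 0.181, 1.607, -0, 1.354, -0.206], TCP at [0.235, 0.525, 0.239] pointing down, gripper open.
Joint ranges: [-2.99, 2.99], [-0.89, 2.07], [0.3, 2.58], [-1.14, 4.28], [0, 2.63], [-3.12, 3.12]. Speed limits (rad/s): [2.57, 2.57, 3.01, 3.14, 3.14, 3.14].

INTERFACE

Orientations are given as a unit quaternion [w, x, y, z].
In Python, from bench import ctrl, camera gives the robot as it stands.
- The arm moves only by the shell command python3 -m pendant 'ROWS' [OPENING]. ROWS is JSON, a list of rows, each a list of 6 numbers: the shift along the world's x, y, z normalised to -1 to 1, where 1 is 200 mm, then the turn, a rotation vector about the world's x, y, z normalised to -1 to 1, where 1 is pi/2 rad. In form: [[dx, dy, dz, rx, ry, rz], ...]. A call has exactly 10 rows; each row shifts and turns the commanded pose from where the row before left it; what a row does not reach is not made up. A row lasts 1/8 s, in which the tool goes at most 62.5 mm and 10.7 degrees, less where a joint would pass 70% of its speed; a pose out of reach is approached as far as the arm can. A call with a number of a shift or a turn outside -1 to 1 is refused whole. A call with a gripper value outside its range is refused whole. OPENING is the opening, from -1 (shut) to 1 (fully open), set as the call begins (- or left out, the last holds). The fingers move at their own pace and stop on an object; the grip force is fixed at half the most. Time passes only in rows, so rows that do not move let the fingers close, or fill a call up. It gives the time, the measured TCP pose, the force, the opening and the grip force at its end, in the units of the state.
- ctrl.get_obs(): the state, without advancing time (a new reading comes with each control period).
- camera(name): name is "scene" or "top"; returns a dict with "color" (384x512x3 uint8, blue, green, red), "fx", "fy", "cx", "cy" (pixels), "distortion" ([k1, k2, p1, p2, k3] as OpenCV has them; the pictures are not rectified), "xyz" and "rotation" of the camera in the world. Camera axes: x right, y down, z forward; pixel columns grow to the right and rows downward; lengths in m; the calibration is good to about 2 mm. A picture is of the moment at which its call begins. There is no depth.
- ctrl.hand_in(): hands the job in; it is judged then, once.
The state is a dict: "time_s": time; "q": joint angles; "dq": joint speeds; "joint_efforts": joint torques, N m; "eef_pos": TCP position; "eef_rot": TCP orientation; "wrist_force": force on the tool from outside, world axes, zero at the start; "torque": the same for the moment, N m; "opening": opening from 0.0 (shut) to 1.0 (fully open); "grasp_force": force on a finger pad.
Only numpy, scipy, OpenCV 4.12 (cv2) and the standard library are available. Lean on these libraries where they do the work, as an engineer would, in place of code of your own. Each camera call takes 0.05 s, during which the arm holds its last target. There are 200 camera calls.

## Working session

There is one attempt and no reset: what is moved stays moved. The work goes in short steps, Python scripts to look and compute and a shell command to move; the robot and the scene stay as the last step left them, time stands still between calls to the robot, and variables do not carry over. Pictures are saved under pics/ and viewed, at most 14 in all, crops included, and the job is handed in when it is done.

```bash
mkdir -p pics; cat > h.py <<'E'
import numpy as np, cv2
from bench import ctrl, camera
def K(c): return np.array([[c['fx'],0,c['cx']],[0,c['fy'],c['cy']],[0,0,1.]])
def ray(c,uv,z):
    p=cv2.undistortPoints(np.array([[uv]],float),K(c),np.array(c['distortion'],float))[0,0]
    d=np.array(c['rotation']).reshape(3,3)@np.array([p[0],p[1],1.]); o=np.array(c['xyz'])
    return o+d*(z-o[2])/d[2]
def proj(c,P):
    R=np.array(c['rotation']).reshape(3,3); t=-R.T@np.array(c['xyz'])
    return cv2.projectPoints(np.array([P],float),cv2.Rodrigues(R.T)[0],t,K(c),np.array(c['distortion'],float))[0][0,0]
E
python3 - <<'E'
from h import *
for n in ('scene','top'):
    c=camera(n); cv2.imwrite(f'pics/{n}0.png',c['color']); np.save(n+'0.npy',c,allow_pickle=True)
    print(n,c['xyz'],c['rotation'],c['fx'])
o=ctrl.get_obs(); print(o['time_s'],o['eef_pos'],o['eef_rot'],o['opening'])
E
```

```text
scene [ 0.07264736 -0.85997546  0.85475748] [-0.42362593  0.86343048 -0.24346052  0.12552229] 462.6172379327722
top [0.48511955 0.0719044  1.05498317] [ 0.02807525 -0.69909973  0.71029924 -0.07711246] 350.9039359791288
0.1 [0.23509518 0.52422068 0.23847894] [-3.27608768e-04  2.09337473e-01  9.77843134e-01 -7.21167677e-04] 0.9992059436878068
```

View pics/scene0.png

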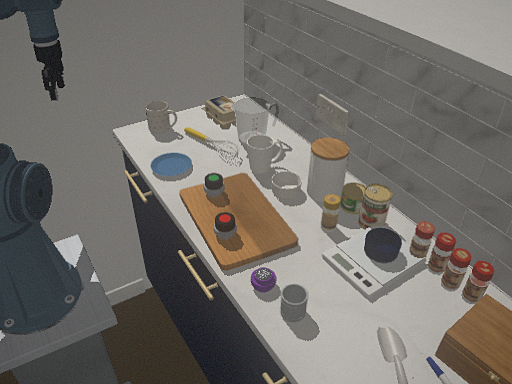

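View pics/top0.png

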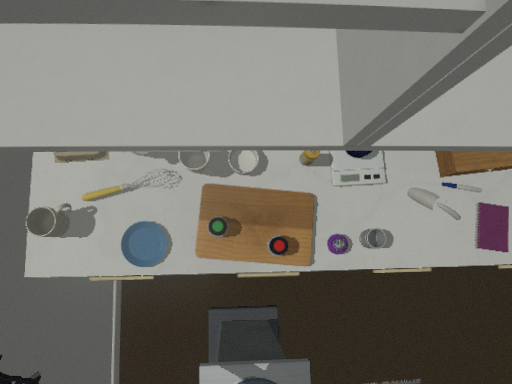

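The top view shows the saucer at (144,244), the green top at (218,227), the red top at (279,246), and an open steel beaker at (375,239). The purple decoy at (338,244) isn't wanted. The only open, handle-less steel beaker is the one at top (375,239) / scene (294,302), so that fits the shaker. I'll measure next and confirm in a crop.

```bash
cat > h.py <<'E'
import numpy as np, cv2
from scipy.spatial.transform import Rotation as Ro
from bench import ctrl, camera
def K(c): return np.array([[c['fx'],0,c['cx']],[0,c['fy'],c['cy']],[0,0,1.]])
def Rm(c):
    q=c['rotation']; return Ro.from_quat([q[1],q[2],q[3],q[0]]).as_matrix()
def ray(c,uv,z):
    p=cv2.undistortPoints(np.array([[uv]],float),K(c),np.array(c['distortion'],float))[0,0]
    d=Rm(c)@np.array([p[0],p[1],1.]); o=np.array(c['xyz'])
    return o+d*(z-o[2])/d[2]
def proj(c,P):
    R=Rm(c); t=-R.T@np.array(c['xyz'])
    return cv2.projectPoints(np.array([P],float),cv2.Rodrigues(R.T)[0],t,K(c),np.array(c['distortion'],float))[0][0,0]
def blob(c,lo,hi,box):
    x0,y0,x1,y1=box; m=cv2.inRange(cv2.cvtColor(c['color'],cv2.COLOR_BGR2HSV)[y0:y1,x0:x1],lo,hi)
    n,l,s,ce=cv2.connectedComponentsWithStats(m); i=1+np.argmax(s[1:,4]); return ce[i]+[x0,y0],s[i]
RED=((0,150,60),(6,255,255)); GRN=((50,120,40),(85,255,255)); BLU=((95,100,40),(115,255,255))
def pose():
    o=ctrl.get_obs(); q=o['eef_rot']; R=Ro.from_quat([q[1],q[2],q[3],q[0]]).as_matrix()
    print('t',round(o['time_s'],2),'p',np.round(o['eef_pos'],4),'y',np.round(R[:,1],3),'z',np.round(R[:,2],3),'op',round(float(o['opening']),3),'g',np.round(o['grasp_force'],1),'f',np.round(o['wrist_force'],1),'q',np.round(o['q'],2))
E
python3 - <<'E'
from h import *
t=np.load('top0.npy',allow_pickle=True).item(); s=np.load('scene0.npy',allow_pickle=True).item()
for nm,col,bt,bs,z in (('red',RED,(260,225,300,265),(205,205,245,240),.076),('grn',GRN,(200,210,240,245),(195,165,230,200),.076),('sauc',BLU,(110,210,180,280),(140,140,200,190),.014)):
    for c,b in ((t,bt),(s,bs)):
        u,st=blob(c,*col,b); print(nm,u,st,ray(c,u,z))
img=[cv2.resize(t['color'][195:275,320:400],(400,400),interpolation=2),cv2.resize(s['color'][255:335,245:325],(400,400),interpolation=2)]
cv2.imwrite('pics/crop1.png',np.hstack(img))
img=[cv2.resize(t['color'][205:265,190:310],(800,400),interpolation=2)]
pose()
E
```

```text
red [278.75961538 245.08653846] [ 14  15  11  12 104] [ 0.48426436 -0.06679236  0.076     ]
red [224.36 217.84] [14  9 12  9 75] [ 0.48359202 -0.06685617  0.076     ]
grn [217.32       225.98666667] [13 12 10  9 75] [0.54020497 0.10300339 0.076     ]
grn [213.06666667 177.23333333] [14 10  9  5 30] [0.54088495 0.10388876 0.076     ]
sauc [154.8245614  256.24561404] [36 41 18 13 57] [0.45949699 0.28515134 0.014     ]
sauc [181.11111111 169.97222222] [33 23 18 12 36] [0.50986635 0.26701675 0.014     ]
t 0.1 p [0.2351 0.5242 0.2385] y [ 0.409  0.912 -0.002] z [-0.001 -0.001 -1.   ] op 0.999 g 0.0 f [-0.7 -0.3 -0.3] q [ 0.94  0.18  1.61  0.    1.35 -0.21]
```

View pics/crop1.png

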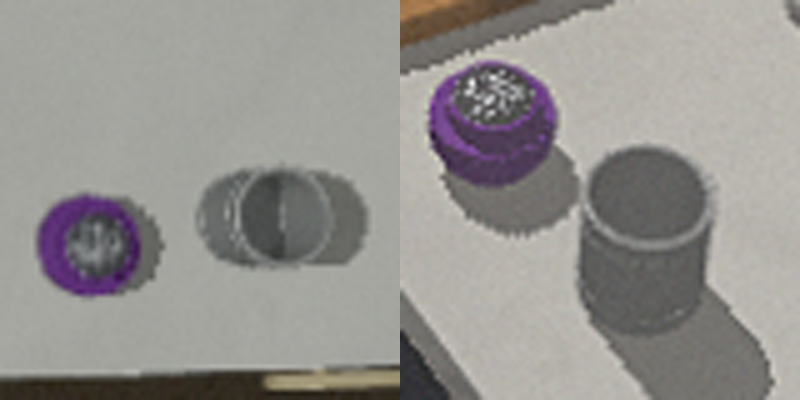

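Confirmed: the crop's right-hand item is an open steel beaker, which is the shaker, next to the purple decoy. Its rim is centred near top (377,237.6) and scene (294,294). Next I'll cast rays through the rim edges and measure the saucer with a looser mask.

```bash
python3 - <<'E'
from h import *
t=np.load('top0.npy',allow_pickle=True).item(); s=np.load('scene0.npy',allow_pickle=True).item()
for c,x0,y0,off,P in ((t,320,195,0,[(240,215),(332,215),(287,167),(287,264)]),(s,245,255,400,[(583,195),(712,197),(647,146),(647,250)])):
    r=[ray(c,(x0+(x-off+.5)/5-.5,y0+(y+.5)/5-.5),.066) for x,y in P]
    print('shaker',np.mean(r,0),np.linalg.norm(r[0]-r[1]),np.linalg.norm(r[2]-r[3]))
for c,b in ((t,(110,210,180,280)),(s,(140,140,200,190))):
    x0,y0,x1,y1=b
    m=cv2.inRange(cv2.cvtColor(c['color'],cv2.COLOR_BGR2HSV)[y0:y1,x0:x1],(95,90,30),(125,255,255))
    m=cv2.morphologyEx(m,cv2.MORPH_CLOSE,np.ones((9,9)))
    k=max(cv2.findContours(m,0,cv2.CHAIN_APPROX_NONE)[0],key=cv2.contourArea)
    w=np.array([ray(c,p[0]+[x0,y0],.012)[:2]for p in k],np.float32); print('sauc',cv2.minEnclosingCircle(w),cv2.contourArea(k))
E
```

```text
shaker [ 0.49901567 -0.35432241  0.066     ] 0.05494990858715862 0.05566546508604204
shaker [ 0.49678778 -0.35504398  0.066     ] 0.05618475221884614 0.05800959794127438
sauc ((0.49561014771461487, 0.3175995647907257), 0.06428560614585876) 1387.5
sauc ((0.4975838363170624, 0.31984615325927734), 0.06415823847055435) 642.0
```

```bash
python3 -m pendant '[[0.1,-0.25,-0.03,0,0,-0.105],[0.1,-0.25,-0.03,0,0,-0.105],[0.1,-0.25,-0.03,0,0,-0.105],[0.1,-0.25,-0.03,0,0,-0.105],[0.1,-0.25,-0.03,0,0,-0.105],[0.1,-0.25,-0.03,0,0,-0.105],[0.1,-0.25,-0.03,0,0,-0.102],[0.1,-0.25,-0.03,0,0,0],[0.1,-0.25,-0.03,0,0,0],[0.1,-0.25,-0.03,0,0,0]]' 1; python3 -c "
from h import *
pose();print(ctrl.finger_overhang)"
```

```text
time_s: 1.35
eef_pos: [0.4356, 0.0229, 0.179]
eef_rot: [0.0, 0.708, 0.707, 0.0]
wrist_force: [1.7, 0.2, 0.2]
opening: 1.002
grasp_force: 0.0
t 1.35 p [0.4356 0.0229 0.179 ] y [ 1.    -0.001  0.   ] z [ 0.  0. -1.] op 1.002 g 0.0 f [1.7 0.2 0.2] q [-0.22 -0.07  2.    0.    1.21 -0.22]
0.008
```

```bash
python3 -m pendant '[[0.121,-0.225,0,0,0,0],[0.121,-0.225,0,0,0,0],[0,0,-0.2,0,0,0],[0,0,-0.2,0,0,0],[0,0,-0.15,0,0,0],[0,0,-0.08,0,0,0],[0,0,-0.05,0,0,0],[0,0,-0.03,0,0,0],[0,0,-0.005,0,0,0],[0,0,0,0,0,0]]' 1; python3 - <<'E'
from h import *
pose()
c=camera('scene'); u,_=blob(c,*RED,(195,195,255,250)); print(u); 
cv2.imwrite('pics/a1.png',cv2.resize(c['color'][170:270,170:290],(720,600),interpolation=2))
E
```

```text
time_s: 2.6
eef_pos: [0.4843, -0.0655, 0.0369]
eef_rot: [0.001, 0.707, 0.707, 0.0]
wrist_force: [1.5, 0.2, -0.2]
opening: 0.997
grasp_force: 0.0
t 2.6 p [ 0.4843 -0.0655  0.0369] y [ 1.    -0.001  0.001] z [ 0.001 -0.    -1.   ] op 0.997 g 0.0 f [ 1.5  0.2 -0.2] q [-0.38  0.29  1.95  0.    0.9  -0.38]
[224.23188406 217.60869565]
```

View pics/a1.png

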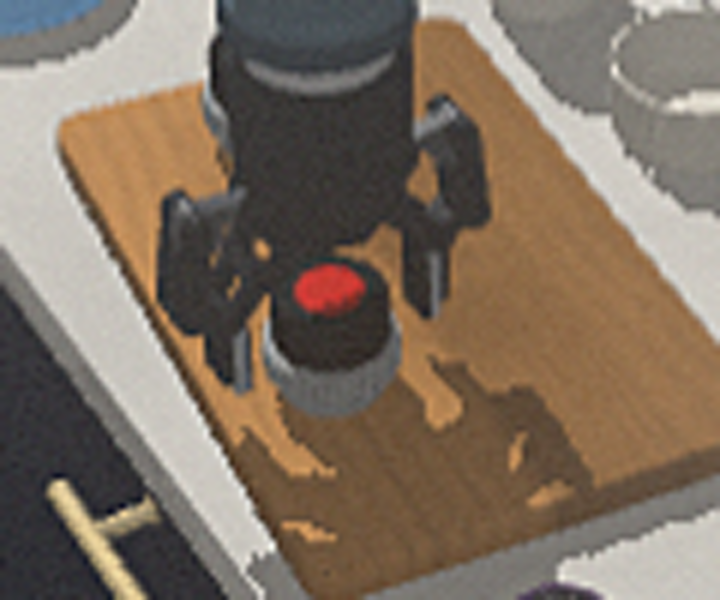

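The red top stands between the open fingers, with its dot at crop (328,287), centred. Closing on the collar.

```bash
python3 -m pendant '[[0,0,0,0,0,0],[0,0,0,0,0,0],[0,0,0,0,0,0],[0,0,0,0,0,0],[0,0,0,0,0,0],[0,0,0,0,0,0],[0,0,0,0,0,0],[0,0,0,0,0,0],[0,0,0,0,0,0],[0,0,0,0,0,0]]' -1; python3 - <<'E'
from h import *
pose()
c=camera('scene'); u,_=blob(c,*RED,(195,195,255,250)); print(u)
for z in (.022,.03,.036,.044): print(z,(proj(c,(.453,-.077,z))-[170,170])*6,(proj(c,(.441,-.077,z))-[170,170])*6)
cv2.imwrite('pics/a2.png',cv2.resize(c['color'][170:270,170:290],(720,600),interpolation=2))
E
```

```text
time_s: 3.9
eef_pos: [0.4842, -0.0655, 0.0372]
eef_rot: [0.0, 0.707, 0.707, 0.0]
wrist_force: [-2.8, 1.7, 8.6]
opening: 0.681
grasp_force: 63.3
t 3.9 p [ 0.4842 -0.0655  0.0372] y [ 1.    -0.001  0.001] z [ 0.001 -0.    -1.   ] op 0.681 g 63.3 f [-2.8  1.7  8.6] q [-0.38  0.28  1.95 -0.    0.9  -0.38]
[224.54411765 217.5       ]
0.022 [279.11716016 418.84322536] [254.44563313 428.84373891]
0.03 [278.35365734 405.35317563] [253.57359338 415.3430431 ]
0.036 [277.77763622 395.15961985] [252.91563868 405.14103524]
0.044 [277.00505262 381.46584194] [252.03309687 391.43535168]
```

View pics/a2.png

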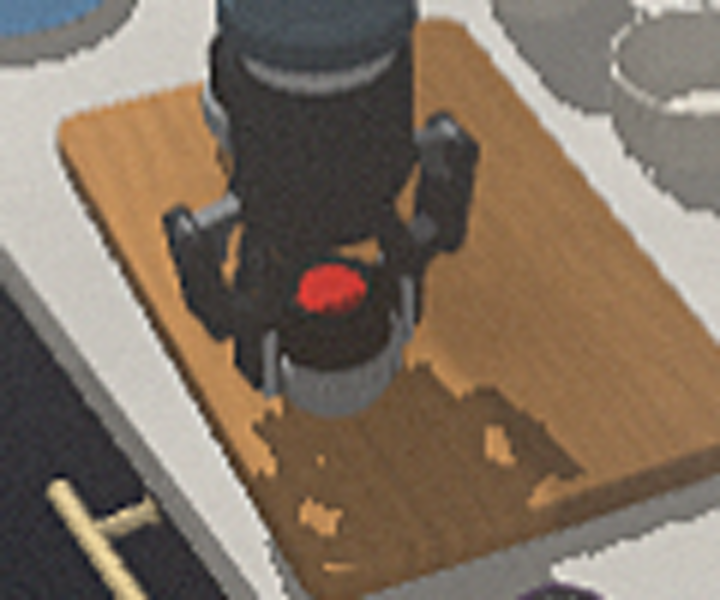

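```bash
python3 -m pendant '[[0,0,0.03,0,0,0],[0,0,0.08,0,0,0],[0,0,0.13,0,0,0],[0,0,0.13,0,0,0],[0,0,0.09,0,0,0],[0,0.04,0.04,0,0,0],[0.01,0.1,0,0,0,0],[0.01,0.18,0,0,0,0],[0.01,0.22,0,0,0,0],[0.01,0.22,0,0,0,0]]' -1;  python3 -m pendant '[[0.01,0.22,0,0,0,0],[0.01,0.22,0,0,0,0],[0.002,0.22,0,0,0,0],[0,0.2,0,0,0,0],[0,0.15,0,0,0,0],[0,0.1,0,0,0,0],[0,0.05,0,0,0,0],[0,0,-0.05,0,0,0],[0,0,-0.08,0,0,0],[0,0,-0.08,0,0,0]]' -1; python3 - <<'E'
from h import *
pose()
for n in ('scene','top'):
    c=camera(n); cv2.imwrite(f'pics/b_{n}.png',c['color']); np.save('b_'+n,c,allow_pickle=True)
    try: u,_=blob(c,*RED,(120,120,200,200) if n=='scene' else (100,180,190,290)); print(n,u,_[4])
    except Exception as e: print(n,'hidden')
c=np.load('b_scene.npy',allow_pickle=True).item()
cv2.imwrite('pics/b1.png',cv2.resize(c['color'][90:210,120:260],(700,600),interpolation=2))
E
```

```text
time_s: 5.2
eef_pos: [0.4913, 0.0883, 0.1362]
eef_rot: [-0.0, 0.708, 0.707, -0.0]
wrist_force: [0.5, -0.4, -1.3]
opening: 0.683
grasp_force: 64.4
time_s: 6.45
eef_pos: [0.4959, 0.3176, 0.0926]
eef_rot: [-0.0, 0.708, 0.706, -0.001]
wrist_force: [0.4, 0.3, -1.0]
opening: 0.677
grasp_force: 64.4
t 6.45 p [0.4959 0.3176 0.0926] y [ 1.    -0.002 -0.001] z [-0.001 -0.001 -1.   ] op 0.677 g 64.4 f [ 0.4  0.3 -1. ] q [ 0.37  0.38  1.68 -0.    1.08  0.37]
scene [166.96774194 131.83870968] 31
top hidden
```

View pics/b1.png

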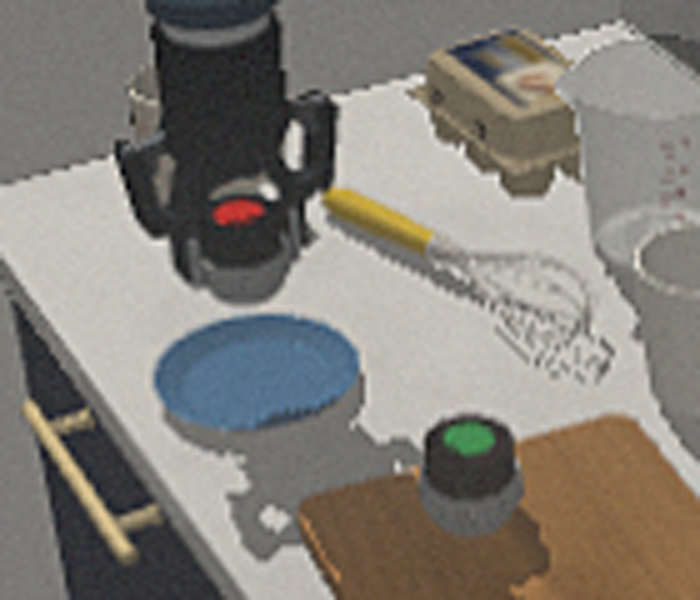

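Red top held cap-on above the saucer, dot at crop (238,213). Lowering it.

```bash
python3 -m pendant '[[0,0,-0.1,0,0,0],[0,0,-0.1,0,0,0],[0,0,-0.07,0,0,0],[0,0,-0.04,0,0,0],[0,0,-0.02,0,0,0],[0,0,-0.01,0,0,0],[0,0,-0.01,0,0,0],[0,0,-0.01,0,0,0],[0,0,0,0,0,0],[0,0,0,0,0,0]]' -1
```

```text
time_s: 7.8
eef_pos: [0.4963, 0.3186, 0.0224]
eef_rot: [0.0, 0.707, 0.707, 0.0]
wrist_force: [0.6, 0.1, -0.9]
opening: 0.679
grasp_force: 64.4
```

```bash
python3 -m pendant '[[0,0,-0.004,0,0,0],[0,0,-0.004,0,0,0],[0,0,-0.003,0,0,0],[0,0,0,0,0,0],[0,0,0,0,0,0],[0,0,0,0,0,0],[0,0,0,0,0,0],[0,0,0,0,0,0],[0,0,0,0,0,0],[0,0,0,0,0,0]]' -1
```

```text
time_s: 9.05
eef_pos: [0.4962, 0.3186, 0.0201]
eef_rot: [0.0, 0.707, 0.707, -0.0]
wrist_force: [-2.4, 0.0, 1.3]
opening: 0.681
grasp_force: 64.7
```

```bash
python3 -m pendant '[[0,0,0,0,0,0],[0,0,0,0,0,0],[0,0,0,0,0,0],[0,0,0,0,0,0],[0,0,0.03,0,0,0],[0,0,0.08,0,0,0],[0,0,0.15,0,0,0],[0,0,0.2,0,0,0],[0,0,0.14,0,0,0],[0,0,0,0,0,0]]' 0.64;  python3 -m pendant '[[0.02,-0.1,0,0,0,0],[0.04,-0.2,0,0,0,0],[0.05,-0.25,0,0,0,0],[0.05,-0.25,0,0,0,0],[0.04,-0.2,0,0,0,0],[0.02,-0.075,0,0,0,0],[0,0,0,0,0,0],[0,0,0,0,0,0],[0,0,0,0,0,0],[0,0,0,0,0,0]]' 1; python3 - <<'E'
from h import *
pose()
for n in ('scene','top'):
    c=camera(n)
    try: u,_=blob(c,*RED,(140,130,200,190) if n=='scene' else (100,180,190,290)); print(n,u,_[4],ray(c,u,.059))
    except Exception as e: print(n,'hidden')
    try: u,_=blob(c,*GRN,(195,165,230,200)if n=='scene' else (200,210,240,245) ); print(n,u,_[4],ray(c,u,.076))
    except Exception as e: print(n,'hidden')
    if n=='scene': cv2.imwrite('pics/c1.png',cv2.resize(c['color'][110:230,130:270],(700,600),interpolation=2))
E
```

```text
time_s: 10.3
eef_pos: [0.4984, 0.3195, 0.1442]
eef_rot: [0.001, 0.707, 0.707, 0.003]
wrist_force: [0.9, 0.4, -0.3]
opening: 0.819
grasp_force: 0.0
time_s: 11.55
eef_pos: [0.54, 0.1046, 0.1401]
eef_rot: [-0.0, 0.707, 0.707, 0.0]
wrist_force: [-0.4, -0.4, 0.8]
opening: 1.0
grasp_force: 0.0
t 11.55 p [0.54   0.1046 0.1401] y [ 1.     0.001 -0.   ] z [-0.  0. -1.] op 1.0 g 0.0 f [-0.4 -0.4  0.8] q [-0.02  0.24  1.76  0.    1.15 -0.03]
scene [169.125 151.925] 40 [0.49522246 0.31668581 0.059     ]
scene [213.16216216 177.21621622] 37 [0.54115726 0.10382173 0.076     ]
top [140.5        243.58333333] 84 [0.49594619 0.31572186 0.059     ]
top hidden
```

View pics/c1.png

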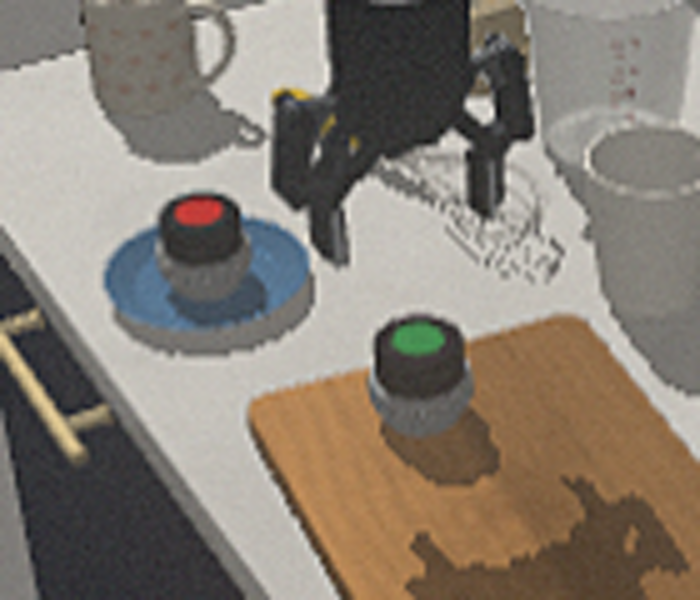

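The red top stands upright, cap on, inside the saucer, with its dot at crop (198,212), about 3 mm off centre. The green dot at (418,338) is below the gripper. Descending and gripping the green collar.

```bash
python3 -m pendant '[[0.002,-0.005,-0.08,0,0,0],[0,0,-0.15,0,0,0],[0,0,-0.12,0,0,0],[0,0,-0.08,0,0,0],[0,0,-0.05,0,0,0],[0,0,-0.025,0,0,0],[0,0,-0.01,0,0,0],[0,0,0,0,0,0],[0,0,0,0,0,0],[0,0,0,0,0,0]]' 1;  python3 -m pendant '[[0,0,0,0,0,0],[0,0,0,0,0,0],[0,0,0,0,0,0],[0,0,0,0,0,0],[0,0,0,0,0,0],[0,0,0,0,0,0],[0,0,0,0,0,0],[0,0,0,0,0,0],[0,0,0,0,0,0],[0,0,0,0,0,0]]' -1; python3 - <<'E'
from h import *
pose()
for n in ('scene','top'):
    c=camera(n)
    try: u,_=blob(c,*GRN,(195,165,230,200)if n=='scene' else (200,210,240,245) ); print(n,u,_[4],ray(c,u,.076))
    except Exception as e: print(n,'hidden')
E
```

```text
time_s: 12.9
eef_pos: [0.5409, 0.1026, 0.0375]
eef_rot: [0.0, 0.707, 0.707, 0.0]
wrist_force: [-0.7, -0.2, -0.3]
opening: 1.002
grasp_force: 0.0
time_s: 14.15
eef_pos: [0.5411, 0.1026, 0.0378]
eef_rot: [0.0, 0.707, 0.707, 0.0]
wrist_force: [-1.1, 0.5, 5.7]
opening: 0.677
grasp_force: 64.3
t 14.15 p [0.5411 0.1026 0.0378] y [ 1.    -0.001  0.001] z [ 0.001 -0.    -1.   ] op 0.677 g 64.3 f [-1.1  0.5  5.7] q [-0.03  0.4   1.8  -0.    0.95 -0.03]
scene [213.4047619  177.07142857] 42 [0.54207806 0.10408642 0.076     ]
top hidden
```

```bash
python3 -m pendant '[[0,0,0.03,0,0,0],[0,0,0.09,0,0,0],[0,0,0.13,0,0,0],[0,0,0.11,0,0,0],[0,0,0.06,0,0,0],[0,-0.05,0.03,0,0,0],[-0.01,-0.1,0,0,0,0],[-0.025,-0.18,0,0,0,0],[-0.025,-0.25,0,0,0,0],[-0.025,-0.25,0,0,0,0]]' -1;  python3 -m pendant '[[-0.025,-0.25,0,0,0,0],[-0.025,-0.25,0,0,0,0],[-0.025,-0.25,0,0,0,0],[-0.025,-0.25,0,0,0,0],[-0.02,-0.2,0,0,0,0],[-0.01,-0.15,0,0,0,0],[0,-0.08,0,0,0,0],[0,-0.03,0,0,0,0],[0,0,0,0,0,0],[0,0,0,0,0,0]]' -1; python3 - <<'E'
from h import *
pose(); P=ctrl.get_obs()['eef_pos']
c=camera('scene'); u,_=blob(c,*GRN,(230,180,340,330)); print(u,_[4],ray(c,u,P[2]-.0158+.054))
np.save('d',c,allow_pickle=True); x,y=map(int,u); print(x-70,y-40)
cv2.imwrite('pics/d1.png',cv2.resize(c['color'][y-40:y+80,x-70:x+70],(700,600),interpolation=2))
E
```

```text
time_s: 15.5
eef_pos: [0.5227, -0.065, 0.1265]
eef_rot: [-0.001, 0.707, 0.707, -0.0]
wrist_force: [0.8, -0.2, -1.0]
opening: 0.682
grasp_force: 64.4
time_s: 16.75
eef_pos: [0.4978, -0.3542, 0.127]
eef_rot: [-0.0, 0.707, 0.707, 0.0]
wrist_force: [-0.7, 0.9, -0.9]
opening: 0.679
grasp_force: 64.4
t 16.75 p [ 0.4978 -0.3542  0.127 ] y [ 1.  0. -0.] z [-0.     0.001 -1.   ] op 0.679 g 64.4 f [-0.7  0.9 -0.9] q [-0.81  0.38  1.6   0.    1.16 -0.81]
[299.05714286 261.94285714] 70 [ 0.50068173 -0.35595395  0.16515172]
229 221
```

View pics/d1.png

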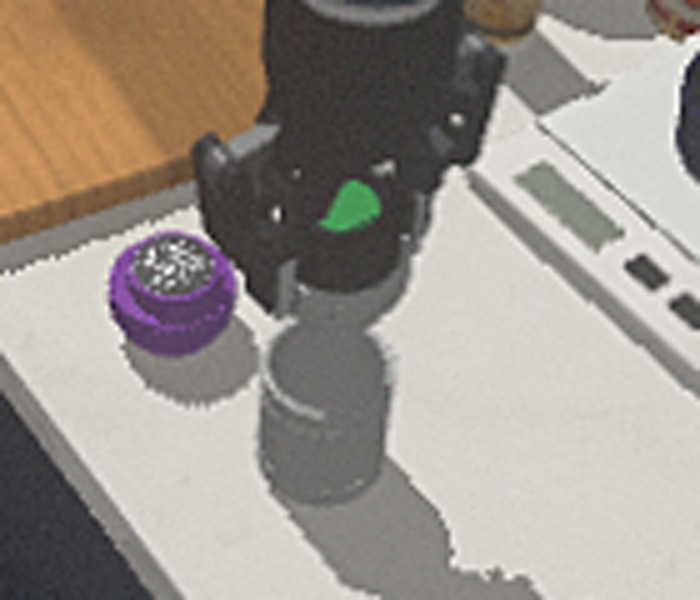

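Green top held cap-on above the shaker's mouth; mouth at crop (328,365), dot (352,205). Lowering it in with a check before bottoming.

```bash
python3 -m pendant '[[0,-0.005,-0.06,0,0,0],[0,0,-0.08,0,0,0],[0,0,-0.06,0,0,0],[0,0,-0.025,0,0,0],[0,0,-0.01,0,0,0],[0,0,-0.01,0,0,0],[0,0,-0.01,0,0,0],[0,0,-0.01,0,0,0],[0,0,0,0,0,0],[0,0,0,0,0,0]]' -1;python3 -c "
from h import *
pose()"
```

```text
time_s: 18.05
eef_pos: [0.4994, -0.3585, 0.0772]
eef_rot: [0.003, 0.707, 0.707, -0.0]
wrist_force: [-1.4, 0.6, 8.9]
opening: 0.682
grasp_force: 65.1
t 18.05 p [ 0.4994 -0.3585  0.0772] y [ 1.    -0.001  0.004] z [ 0.004 -0.005 -1.   ] op 0.682 g 65.1 f [-1.4  0.6  8.9] q [-0.82  0.45  1.62 -0.    1.07 -0.81]
```

Contact at 9 N with the plug about 5 mm in, so its full width may be catching the rim. Looking before pushing further.

```bash
python3 - <<'E'
from h import *
c=camera('scene'); pose()
cv2.imwrite('pics/e1.png',cv2.resize(c['color'][250:340,245:345],(666,600),interpolation=2))
P=(.498,-.3545)
for r,z in ((.0,.066),(.029,.0)): print((proj(c,(P[0],P[1]-r,z))-[245,250])*6.66)
t=camera('top'); pose(); cv2.imwrite('pics/e2.png',t['color'])
E
```

```text
t 18.1 p [ 0.4994 -0.3585  0.0772] y [ 1.    -0.001  0.004] z [ 0.004 -0.005 -1.   ] op 0.679 g 65.1 f [-0.6  0.   8.9] q [-0.82  0.45  1.62 -0.    1.07 -0.81]
[328.76418371 289.71510138]
[365.85426246 474.30329645]
t 18.15 p [ 0.4994 -0.3585  0.0772] y [ 1.    -0.001  0.004] z [ 0.004 -0.005 -1.   ] op 0.679 g 65.1 f [-0.4  0.3  9.2] q [-0.82  0.45  1.62 -0.    1.07 -0.81]
```

View pics/e1.png

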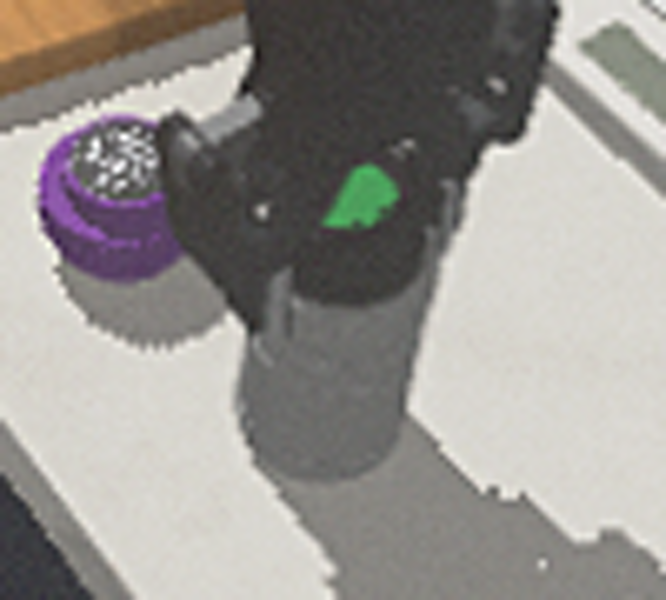

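```bash
python3 - <<'E'
from h import *
c=camera('scene'); pose(); np.save('e',c,allow_pickle=True)
f=lambda p:np.round((proj(c,p)-[245,250])*6.66)
a=np.linspace(0,2*np.pi,73)
def ext(x,y,r,z):
    q=np.array([f((x+r*np.cos(t),y+r*np.sin(t),z)) for t in a]); return 'L',q[q[:,0].argmin()],'R',q[q[:,0].argmax()],'B',q[q[:,1].argmax()]
for z in(0,.03,.066): print('shk',z,ext(.498,-.3545,.029,z))
for z in (.0614+.014,.0614+.03): print('collar',z,ext(.4994,-.3577,.03,z))
print('cap',ext(.4994,-.3577,.026,.0614+.03),ext(.4994,-.3577,.026,.0614+.054))
t=camera('top')['color']
im=np.hstack([cv2.resize(t[200:270,340:410],(400,400),interpolation=2),cv2.resize(c['color'][260:340,265:345],(400,400),interpolation=2)])
cv2.imwrite('pics/e3.png',cv2.convertScaleAbs(im,alpha=1.8,beta=0))
E
```

```text
t 18.2 p [ 0.4994 -0.3585  0.0772] y [ 1.    -0.001  0.004] z [ 0.004 -0.005 -1.   ] op 0.678 g 65.1 f [-1.3  0.8  8.5] q [-0.82  0.45  1.62 -0.    1.07 -0.81]
shk 0 ('L', array([231., 405.]), 'R', array([401., 425.]), 'B', array([316., 485.]))
shk 0.03 ('L', array([235., 349.]), 'R', array([408., 369.]), 'B', array([322., 430.]))
shk 0.066 ('L', array([240., 280.]), 'R', array([418., 294.]), 'B', array([322., 360.]))
collar 0.07540000000000001 ('L', array([247., 271.]), 'R', array([432., 292.]), 'B', array([341., 349.]))
collar 0.09140000000000001 ('L', array([250., 233.]), 'R', array([437., 254.]), 'B', array([345., 317.]))
cap ('L', array([262., 240.]), 'R', array([424., 258.]), 'B', array([344., 307.])) ('L', array([266., 190.]), 'R', array([431., 203.]), 'B', array([350., 257.]))
```

View pics/e3.png

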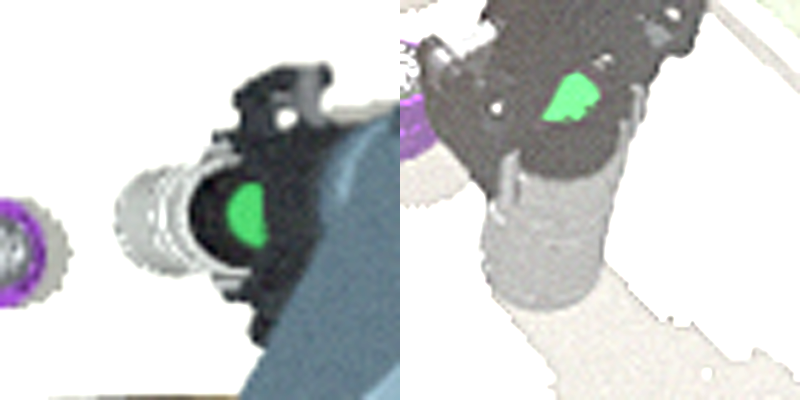

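```bash
python3 - <<'E'
from h import *
t=camera('top'); t0=np.load('top0.npy',allow_pickle=True).item()
g=cv2.cvtColor(t['color'],6).astype(int); g0=cv2.cvtColor(t0['color'],6).astype(int)
for v in (236,238,240): print(v,g[v,354:384],'\n   ',g0[v,354:394])
print('col u=366',g[222:256,366],'\n',g0[222:256,366]); print('col 376',g[220:256,376])
for n,u,z,r in (('cap',(373.25,237),.1154,.026),('shk now',(360.1,238.5),0,.029),('shk0',(359.4,238.4),0,.029)): print(n,ray(t,u,z)-[0,r,0])
E
```

```text
236 [165 165 165 164 167 157 102 112 109 111 110 108 111 113 142 102 104 126
 106  21  16  17  28  19  32  43  86  94  95  92] 
    [163 163 162 162 162 145 114 105 108 106 105 130  96 142  85  77  79  74
  75  77  79  84 122 105 103 106 104 105 104 104 112 123 102 102 101  99
 101 101 111 141]
238 [165 166 165 164 166 156 119 110 111 108 109 109 131 113 165 104 106 129
 126  19  20  22  23  20  24  42  79  93  91  91] 
    [163 163 162 162 165 125 134 108 108 104 107 140  92 155  84  72  79  76
  78  75  76  80 113 102 103 105 104 106 106 107 108 116 117 103 101 101
 103 102 104 133]
240 [164 164 165 166 166 160  96 110 109 113 110 110  99 109 122 113 100 124
 131  68  21  14  23  26  17  31  51  85  90  93] 
    [163 162 164 166 165 138 133 106 106 106 108 115 108 151  98  77  74  77
  75  77  76  84 121  99 101 105 104 102 106 104 109 115 116 103 100 103
 102 102 103 136]
col u=366 [166 169 168 167 168 167 168 146 106  98 100  92 110 108 111 145 131 104
  99 109 111 108 104  95  91 113 158 167 166 168 168 167 166 166] 
 [164 167 165 164 166 166 166 150 109  94  99 126 114 105  96  94  92 105
 108 114 134  97  95  97  90 115 159 167 165 164 166 167 165 164]
col 376 [167 168 165 162 163 134 101  66 100 121  76  12  15  17  27  22  28  34
  23  25  23  18  12  19  65 119 120 123 136 158 164 169 167 170 168 167]
cap [ 0.50026931 -0.34877129  0.1154    ]
shk now [ 0.49848286 -0.35830448  0.        ]
shk0 [ 0.49883542 -0.35611759  0.        ]
```

```bash
python3 -m pendant '[[0,0,0.01,0,0,0],[0,0,0.005,0,0,0],[0,0,0,0,0,0],[0,0,0,0,0,0],[0,0,0,0,0,0],[0,0,0,0,0,0],[0,0,0,0,0,0],[0,0,0,0,0,0],[0,0,0,0,0,0],[0,0,0,0,0,0]]' -1; python3 - <<'E'
from h import *
pose()
t=camera('top');g=cv2.cvtColor(t['color'],6).astype(int)
for v in (236,238,240): print(v,g[v,354:378])
print(g[220:256,376],g[222:256,366])
E
```

```text
time_s: 19.55
eef_pos: [0.4981, -0.3568, 0.078]
eef_rot: [0.001, 0.707, 0.707, -0.0]
wrist_force: [-0.8, 0.5, 6.1]
opening: 0.681
grasp_force: 64.6
t 19.55 p [ 0.4981 -0.3568  0.078 ] y [ 1.    -0.001  0.001] z [ 0.001 -0.001 -1.   ] op 0.681 g 64.6 f [-0.8  0.5  6.1] q [-0.82  0.45  1.62  0.    1.07 -0.81]
236 [165 163 166 166 167 147 106 106 107 109 111 124 107 135 102  95 109 129
 100  17  20  12  32  25]
238 [165 164 164 165 164 133 124 110 109 110 110 105 111 170  97  98 112 132
  76  19  22  16  28  25]
240 [165 166 165 166 166 134 125 111 107 108 108 113 110 136 112  88 106 120
 115  14   9  19  30  22]
[168 166 169 146 115 107 112  72 109 121  77  21   7  26  24  25  32  21
  28  25  30  25  21  28  11  67 121 104 107 129 136 163 170 170 169 169] [166 166 168 168 166 167 168 146 105  94  89 112 123 113 107 110 111 110
 110 126 120 108 103 100  93 119 161 168 168 168 169 169 167 167]
```

```bash
python3 - <<'E'
from h import *
t=camera('top');pose()
g=cv2.cvtColor(t['color'],6).astype(float)
def cross(l,i0,i1,th): # subpixel threshold crossing
    for i in range(i0,i1):
        if (l[i]-th)*(l[i+1]-th)<=0 and l[i]!=l[i+1]: return i+(th-l[i])/(l[i+1]-l[i])
for u in (374,375,376,377):
    a=cross(g[:,u],229,236,48); b=cross(g[:,u],243,249,45); print('cap',u,a,b,ray(t,(u,(a+b)/2),.103))
for u in range(362,369):
    a=cross(g[:,u],224,234,136); b=cross(g[:,u],243,252,136); print('shk',u,a,b,ray(t,(u,(a+b)/2),.03))
E
```

```text
t 19.65 p [ 0.4982 -0.3568  0.078 ] y [ 1.    -0.001  0.001] z [ 0.001 -0.001 -1.   ] op 0.679 g 64.6 f [-0.8  0.9  7.3] q [-0.82  0.45  1.62 -0.    1.07 -0.81]Traceback (most recent call last):
  File "<stdin>", line 8, in <module>
TypeError: unsupported operand type(s) for +: 'float' and 'NoneType'
```

```bash
python3 - <<'E'
from h import *
t=camera('top')
g=cv2.cvtColor(t['color'],6).astype(float)
def cross(l,r,th):
    for i in r:
        if (l[i]-th)*(l[i+1]-th)<=0 and l[i]!=l[i+1]: return i+(th-l[i])/(l[i+1]-l[i])
    return np.nan
for u in (374,375,376,377):
    a=cross(g[:,u],range(236,226,-1),50); b=cross(g[:,u],range(240,250),50); print('cap',u,round(a,2),round(b,2),ray(t,(u,(a+b)/2),.103))
for u in range(361,369):
    a=cross(g[:,u],range(222,234),136); b=cross(g[:,u],range(253,243,-1),136); print('shk',u,round(a,2),round(b,2),ray(t,(u,(a+b)/2),.03))
E
```

```text
cap 374 232.45 242.68 [ 0.49885977 -0.33002074  0.103     ]
cap 375 231.37 243.73 [ 0.49883497 -0.33289353  0.103     ]
cap 376 230.56 244.72 [ 0.49853851 -0.3357485   0.103     ]
cap 377 229.86 245.35 [ 0.49856393 -0.3386283   0.103     ]
shk 361 232.41 244.18 [ 0.49864356 -0.32069258  0.03      ]
shk 362 231.64 245.26 [ 0.49813111 -0.32372917  0.03      ]
shk 363 230.69 246.38 [ 0.49780854 -0.32677975  0.03      ]
shk 364 230.16 246.19 [ 0.49880476 -0.32992     0.03      ]
shk 365 229.14 246.81 [ 0.49932121 -0.33303066  0.03      ]
shk 366 229.19 247.41 [ 0.49828657 -0.3360386   0.03      ]
shk 367 229.06 248.0 [ 0.49754804 -0.33906768  0.03      ]
shk 368 228.87 248.0 [ 0.49775847 -0.34216299  0.03      ]
```

```bash
python3 -m pendant '[[0,0,0.015,0,0,0],[0,0.005,0,0,0,0],[0,0.005,0,0,0,0],[0,0,0,0,0,0],[0,0,-0.005,0,0,0],[0,0,-0.005,0,0,0],[0,0,-0.005,0,0,0],[0,0,-0.005,0,0,0],[0,0,-0.005,0,0,0],[0,0,0,0,0,0]]' -1; python3 - <<'E'
from h import *
pose()
E
```

```text
time_s: 20.95
eef_pos: [0.4975, -0.3543, 0.075]
eef_rot: [-0.0, 0.707, 0.707, -0.0]
wrist_force: [-0.2, -0.5, -0.7]
opening: 0.677
grasp_force: 64.3
t 20.95 p [ 0.4975 -0.3543  0.075 ] y [ 1.    -0.001 -0.   ] z [-0.  0. -1.] op 0.677 g 64.3 f [-0.2 -0.5 -0.7] q [-0.81  0.45  1.63 -0.    1.07 -0.81]
```

It's sliding in freely now. Continuing down to the seat.

```bash
python3 -m pendant '[[0,0,-0.005,0,0,0],[0,0,-0.005,0,0,0],[0,0,-0.005,0,0,0],[0,0,-0.005,0,0,0],[0,0,-0.005,0,0,0],[0,0,-0.005,0,0,0],[0,0,-0.004,0,0,0],[0,0,0,0,0,0],[0,0,0,0,0,0],[0,0,0,0,0,0]]' -1; python3 - <<'E'
from h import *
pose()
E
```

```text
time_s: 22.2
eef_pos: [0.4977, -0.3544, 0.0683]
eef_rot: [0.0, 0.707, 0.707, 0.0]
wrist_force: [0.9, 0.2, -0.7]
opening: 0.683
grasp_force: 64.4
t 22.2 p [ 0.4977 -0.3544  0.0683] y [ 1.    -0.001  0.   ] z [ 0. -0. -1.] op 0.683 g 64.4 f [ 0.9  0.2 -0.7] q [-0.81  0.46  1.63  0.    1.06 -0.81]
```

```bash
python3 -m pendant '[[0,0,-0.003,0,0,0],[0,0,-0.002,0,0,0],[0,0,0,0,0,0],[0,0,0,0,0,0],[0,0,0,0,0,0],[0,0,0,0,0,0],[0,0,0,0,0,0],[0,0,0,0,0,0],[0,0,0,0,0,0],[0,0,0,0,0,0]]' -1;  python3 -m pendant '[[0,0,0,0,0,0],[0,0,0,0,0,0],[0,0,0,0,0,0],[0,0,0,0,0,0],[0,0,0,0,0,0],[0,0,0,0,0,0],[0,0,0.02,0,0,0],[0,0,0.04,0,0,0],[0,0,0.04,0,0,0],[0,0,0.017,0,0,0]]' 0.9; python3 - <<'E'
from h import *
pose()
c=camera('scene'); u,_=blob(c,*GRN,(250,240,340,330)); print(u,_[4],ray(c,u,.106))
cv2.imwrite('pics/f1.png',cv2.resize(c['color'][250:340,245:345],(666,600),interpolation=2))
t=camera('top'); u,_=blob(t,*GRN,(350,210,400,260)); print(u,_[4])
E
```

```text
time_s: 23.45
eef_pos: [0.4977, -0.3545, 0.0676]
eef_rot: [0.0, 0.707, 0.707, -0.0]
wrist_force: [-1.7, 2.0, 5.1]
opening: 0.678
grasp_force: 64.6
time_s: 24.7
eef_pos: [0.498, -0.3548, 0.0919]
eef_rot: [0.001, 0.707, 0.707, -0.0]
wrist_force: [-0.2, 0.3, -0.0]
opening: 0.948
grasp_force: 0.0
t 24.7 p [ 0.498  -0.3548  0.0919] y [ 1.    -0.001  0.001] z [ 0.001 -0.001 -1.   ] op 0.948 g 0.0 f [-0.2  0.3 -0. ] q [-0.81  0.42  1.62 -0.    1.1  -0.81]
[295.29464286 281.24107143] 112 [ 0.49751304 -0.35401583  0.106     ]
[382.07619048 237.8       ] 105
```

View pics/f1.png

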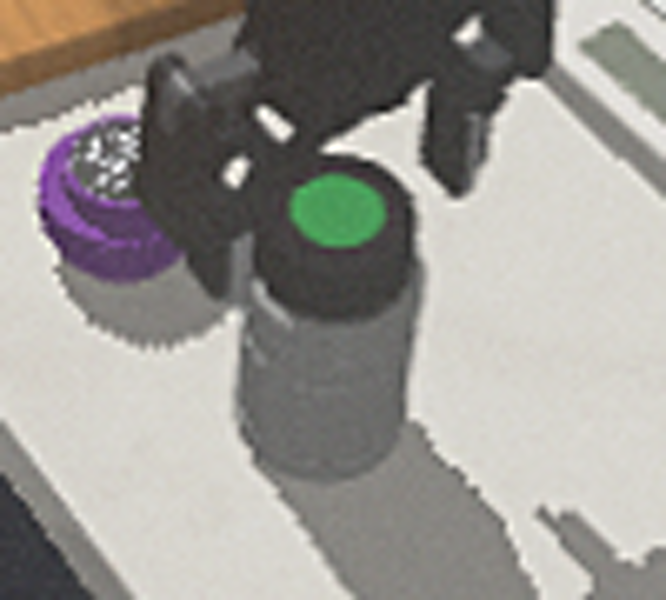

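The top is seated flush in the upright shaker, cap on and released, with its dot at crop (338,210). Now gripping the cap alone.

```bash
python3 -m pendant '[[0,0,0,0,0,0],[0,0,0,0,0,0],[0,0,0,0,0,0],[0,0,0,0,0,0],[0,0,0,0,0,0],[0,0,0,0,0,0],[0,0,0,0,0,0],[0,0,0,0,0,0],[0,0,0,0,0,0],[0,0,0,0,0,0]]' -1; python3 -m pendant '[[0,0,0.01,0,0,0],[0,0,0.02,0,0,0],[0,0,0.03,0,0,0],[0,0,0.04,0,0,0],[0,0,0.05,0,0,0],[0,0,0.05,0,0,0],[0,0,0.05,0,0,0],[0,0,0.04,0,0,0],[0,0,0.02,0,0,0],[0,0,0,0,0,0]]' -1; python3 - <<'E'
from h import *
pose()
c=camera('scene')
cv2.imwrite('pics/g1.png',cv2.resize(c['color'][220:340,235:355],(600,600),interpolation=2))
for n,b in (('scene',(140,130,200,190)),('top',(100,180,190,290))):
    c=camera(n); u,_=blob(c,*RED,b); print(n,ray(c,u,.059))
E
```

```text
time_s: 26.05
eef_pos: [0.4977, -0.3546, 0.091]
eef_rot: [0.0, 0.707, 0.707, -0.0]
wrist_force: [0.1, -1.4, 4.8]
opening: 0.589
grasp_force: 62.5
time_s: 27.3
eef_pos: [0.4977, -0.3544, 0.1529]
eef_rot: [0.0, 0.707, 0.707, -0.0]
wrist_force: [-0.2, 0.7, -0.5]
opening: 0.584
grasp_force: 62.2
t 27.3 p [ 0.4977 -0.3544  0.1529] y [ 1.    -0.001  0.   ] z [ 0. -0. -1.] op 0.584 g 62.2 f [-0.2  0.7 -0.5] q [-0.81  0.35  1.59 -0.    1.21 -0.81]
scene [0.49532565 0.31628947 0.059     ]
top [0.4958236  0.31597188 0.059     ]
```

View pics/g1.png

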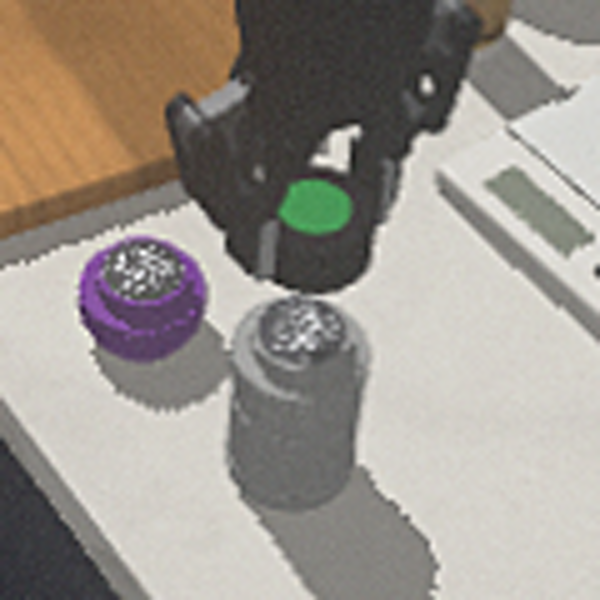

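The sieve lid is seated and the cap is held about 60 mm above it, dot at crop (315,205). The red top is still on the saucer. Handing in.

```bash
python3 -c "
from bench import ctrl
print(ctrl.hand_in())"
```

```text
the job is handed in; nothing more can be done
None
```

I handed in the job at about 27 s with the red top, cap on, standing on the saucer, the green sieve lid seated in the shaker, and its cap held about 60 mm above it; the hand-in gave no verdict.

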